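# Start the clamp screw square with the T-key

### The job

Set the red-handled T-key upright over the dark steel tab screw of the fixture that holds the yellow insert, centred and fully home on the clamp block, before turning anything. Then turn the key about 60 degrees clockwise seen from above, keeping it square, to start the screw, and leave the key standing upright over the screw. Leave the screw of the fixture with the grey insert alone.

Things in the scene. Friction and masses are not known exactly. Their poses are not given: they have to be found in the camera images.
- key_handle (a point): Centre of the T-key's red cross handle, a bar 90 mm (x) x 16 (y) x 16 (z), 66 mm above the underside of the key's flat foot. The loose 0.2 kg steel key stands on this foot on the bench, z up. Foot 38 mm across, 27 mm high, stem 12 mm thick. A slot 16 mm wide and deep, open below and at both ends, runs through the foot parallel to the handle (x); the tab of a screw goes in it.
- yellow_screw (a point): Foot of the dark steel tab of the screw in the bolted-down fixture with the yellow insert: on its upright axis, level with the clamp block's top (47 x 50 mm, 34 mm above the bench), where the key's foot rests when home. Tab 32 mm long (x, turns with the screw), 6 thick (y), 13 high (z up). The insert, top 57 mm over the bench, starts 24 mm from the axis, away from the robot.
- yellow_turn (a joint): Turn of that screw in rad: 0 at the start, grows clockwise seen from above; it cannot turn back past 0 and stops at 1.6. It turns stiffly (0.1 N m) and stays where left. With the key in line with the tab, the key turns about 18 degrees before its slot takes the tab along.
- grey_turn (a joint): Turn of the screw in the other fixture, which is alike but holds a grey insert; leave it at 0.
Things that resemble listed ones, but are neither listed nor needed, are in the scene too. Leave any orange look-alike of the part that bears key_handle alone.

How it is judged (in metres and radians):
On the way, in this order (a step that is already met when the one before it is completed fails the run):
1. the key stands square and fully home over the yellow fixture's screw, which is not yet turned (horizontal distance between key_handle and yellow_screw below 0.013 m and z of key_handle in the frame of yellow_screw below 0.071 m and angle between key_handle's own z axis and vertical below 0.18 rad and value of joint yellow_turn below 0.2 rad), for 0.2 s.
2. the screw is turned clockwise with the key square on it (value of joint yellow_turn above 0.3 rad and horizontal distance between key_handle and yellow_screw below 0.013 m and angle between key_handle's own z axis and vertical below 0.18 rad), for 0.1 s.
At the end, for the whole second after the job is handed in: The yellow fixture's screw has turned clockwise by 0.3 to 1.3 rad and is at rest; the key stands over it, released, its handle's centre within 13 mm of the screw's axis, its foot within 5 mm of the clamp block, upright within 10 degrees; the grey fixture's screw is turned less than 0.2 rad (all of step 2 and value of joint yellow_turn below 1.3 rad and z of key_handle in the frame of yellow_screw below 0.071 m and velocity of joint yellow_turn below 0.05 rad/s and value of joint grey_turn below 0.2 rad); the robot touches nothing.
It fails at once if the grey fixture's screw is turned by more than 0.2 rad (value of joint grey_turn above 0.2 rad).
It fails at once if the yellow fixture's screw is turned while the key is more than 15 degrees out of square or more than 25 mm off its axis (value of joint yellow_turn above 0.25 rad and (angle between key_handle's own z axis and vertical above 0.262 rad or horizontal distance between key_handle and yellow_screw above 0.025 m)).
It also fails if it takes over 42 s, if anything falls off the work surface, if the arm or the gripper's body presses on something with over 40 N, if the wrist force passes 120 N, or if a joint passes its speed limit or range.

### The arm

A 6-joint arm with a two-finger parallel gripper is mounted at the origin on a cart in front of the work surface, level with it; the furniture and walls round the work are solid. World frame = base frame: x ahead of the robot, y to its left, z up, the work surface at z = 0. Lengths are in mm, angles in rad, forces in N, time in s.
With the tool pointing down it reaches from about 275 to 1000 mm from the base axis. Payload 8.4 kg.
Tool frame: the origin (TCP) lies on the centre line of the jaws, within the pads' length; the fingertips stand r.tip_reach ahead of it and the grasp point (between the pads) lies 11 mm behind it (r.tip_reach is the distance from the TCP to the fingertips, in mm); z points along the fingers, y is the line along which they close (so a half turn about z gives the same grasp; the last joint's range is limited). The gripper opens to 85 mm and grips with 20 to 120 N. Pads are 22 mm wide; open, the fingers measure 114 mm over their backs; the gripper's body (76 mm by 85 mm) begins 54 mm behind the grasp point. The pads swing forward as they close: fully open they stand 13 mm farther back than shut.
Start: joints at [1.147, 0.353, 1.633, -0, 1.155, -0.002], TCP at [255.876, 570.224, 201.381] pointing down, gripper open.
Joint ranges: [-2.63, 2.63], [-0.92, 2.1], [0.06, 2.66], [-1.3, 4.44], [0, 2.69], [-3.02, 3.02]. Speed limits (rad/s): [2.22, 2.22, 2.79, 3.14, 3.14, 3.14].

### API

Orientations are given as [roll, pitch, yaw] about the fixed x, y, z axes, in that order (R = Rz(yaw) Ry(pitch) Rx(roll)).
In Python, from rig import r gives the robot as it stands.
- The arm moves only by the tool carry_out, never from a script. Its argument "targets" is a list of rows, each an object with "dp": the shift along the tool's x, y, z in mm, a list of three; "yaw": the turn about the tool's z in degrees. A call has 1 to 12 rows; each row is the pose to reach, as a shift and turn from the pose commanded when the call began, along the tool's axes at that moment; what a row does not reach only later rows make up. A row lasts 1/8 s, in which the tool goes at most 62.5 mm and 10.7 degrees, less where a joint would pass 70% of its speed; a pose out of reach is approached as far as the arm can. A call with a gripper value outside its range is refused whole. "fingers" is the opening, from -1 (shut) to 1 (fully open), so that 0 is half open, set as the call begins (left out, the last holds). The fingers move at their own pace and stop on an object; "grip_force" is the grip in N (left out, the last holds). Time passes only in rows, so rows that repeat a pose let the fingers close. It gives the time, the measured TCP pose, the force, the opening and the grip force at its end, in the units of the state.
- r.sense(): the state, without advancing time (a new reading comes with each control period).
- r.grab_frame(name): name is "scene" or "top" or "wrist"; returns the picture (420x560x3 uint8, red, green, blue); there is no depth.
- r.get_calibration(name): a dict with "fx", "fy", "cx", "cy" (pixels), "rvec" (rotation vector, rad) and "tvec" (3), from world to camera coordinates, as OpenCV has them. Camera axes: x right, y down, z forward; pixel columns grow to the right and rows downward; lengths in mm; the calibration is good to about 2 mm. The wrist camera is an equidistant fisheye: a pixel r from the principal point sees the ray r / f radians off the axis. A picture is of the moment at which its call begins: read the wrist's pose just before it. get_calibration takes no time and is no camera call; for the wrist camera it gives the pose at the moment of the call.
- r.sign_off(): hands the job in; it is judged then, once.
The state is a dict: "clock": time; "qpos": joint angles; "qvel": joint speeds; "joint_efforts": joint torques, N m; "eef_pos": TCP position; "tcp_rot": TCP orientation; "contact_force": force on the tool from outside, world axes, zero at the start; "wrist_torque": the same for the moment, N m; "opening": opening from 0.0 (shut) to 1.0 (fully open); "grasp_force": force on a finger pad.
Only numpy, scipy, OpenCV 4.12 (cv2) and the standard library are available. Lean on these libraries where they do the work, as an engineer would, in place of code of your own. Each camera call takes 0.05 s, during which the arm holds its last target. There are 200 camera calls.

## Working session

There is one attempt and no reset: what is moved stays moved. The work goes in short steps, Python scripts to look and compute and a tool call to move; the robot and the scene stay as the last step left them, time stands still between calls to the robot, and variables do not carry over. Pictures are saved under pics/ and viewed, at most 10 in all, crops included, and the job is handed in when it is done.

Besides the shell and the picture viewer there is one more tool, called after "Emit:" by a JSON object that holds its "api" and its "payload", one argument or row to a line. carry_out: Moves the arm, as the interface text tells. Its arguments: {"type":"object","properties":{"targets":{"type":"array","items":{"type":"object","properties":{"dp":{"type":"array","items":{"type":"number"}},"yaw":{"type":"number"}}}},"fingers":{"type":"number"},"grip_force":{"type":"number"}},"required":["targets"]}

```bash
mkdir -p pics; cat > h.py <<'E'
import numpy as np, cv2
from rig import r
def cal(n):
    c=r.get_calibration(n); R=cv2.Rodrigues(np.array(c['rvec'],float))[0]; t=np.array(c['tvec'],float).ravel()
    return c,R,t
def ray(C,u,v,fish=False):
    c,R,t=C; x=(u-c['cx'])/c['fx']; y=(v-c['cy'])/c['fy']
    if fish:
        th=np.hypot(x,y); s=np.sin(th)/th if th>1e-9 else 1; d=np.array([x*s,y*s,np.cos(th)])
    else: d=np.array([x,y,1.])
    return -R.T@t, R.T@(d/np.linalg.norm(d))
def onz(C,u,v,z,fish=False):
    o,d=ray(C,u,v,fish); return (o+d*(z-o[2])/d[2])
E
python3 - <<'E'
from h import *
s=r.sense();print({k:np.round(v,3) for k,v in s.items()}, r.tip_reach)
ims=[]
for n in('scene','top','wrist'):
    im=r.grab_frame(n); cv2.imwrite(f'pics/{n}0.png',im[...,::-1]); C=cal(n); print(n,C[0]['fx'],C[0]['cx'],C[0]['cy'],-C[1].T@C[2])
E
```

```text
{'clock': np.float64(0.0), 'qpos': array([ 1.147,  0.354,  1.634, -0.   ,  1.155, -0.002]), 'qvel': array([-0.002, -0.   , -0.001,  0.001,  0.   ,  0.   ]), 'joint_efforts': array([ 0.0000e+00, -6.0524e+01, -3.4207e+01,  0.0000e+00,  9.0000e-03,
        0.0000e+00]), 'eef_pos': array([255.651, 569.739, 200.647]), 'tcp_rot': array([-3.14,  0.  ,  2.72]), 'contact_force': array([-0.193, -0.316,  1.174]), 'wrist_torque': array([0.022, 0.02 , 0.031]), 'grasp_force': np.float64(0.0), 'opening': np.float64(1.002)} 8.0
scene 450.29186234789296 273.1093868973891 209.7120325222009 [-265.84081516 -533.40325967 1039.84351327]
top 394.3514846771392 280.1652327136219 208.82211972901354 [ 324.18565836  -32.81746759 1008.76028773]
wrist 325.19226210127806 279.5855276205269 208.53747378360157 [188.11902925 602.5240758  373.31617005]
```

View pics/top0.png

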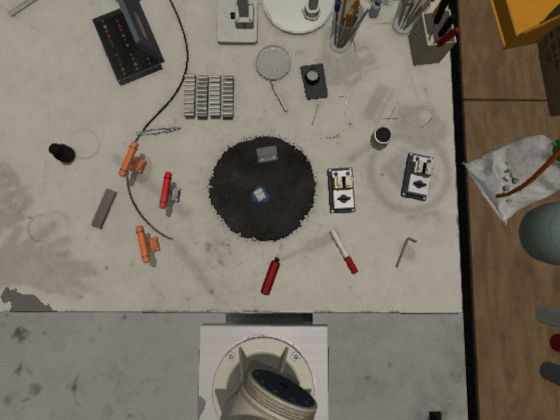

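View pics/scene0.png

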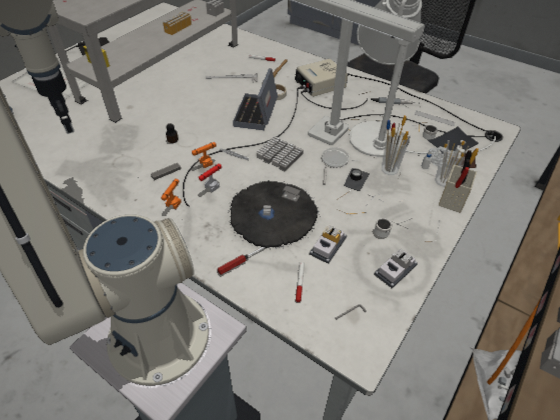

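```bash
python3 - <<'E'
import cv2,numpy as np
t=cv2.imread('pics/top0.png'); s=cv2.imread('pics/scene0.png')
f=lambda im,u,v,w,h,W,H: cv2.resize(im[v:v+h,u:u+w],(W,H),interpolation=cv2.INTER_CUBIC)
a=f(t,110,130,80,60*80//80+80,0+400,700) if 0 else f(t,110,135,80,60,400,300)
b=f(t,320,140,120,90,400,300)
c=f(s,155,135,80,60,400,300); d=f(s,300,215,120,90,400,300)
cv2.imwrite('pics/c1.png',np.vstack([np.hstack([f(t,130,165,60,45,400,300),b]),np.hstack([c,d])]))
E
```

```text
(no output)
```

View pics/c1.png

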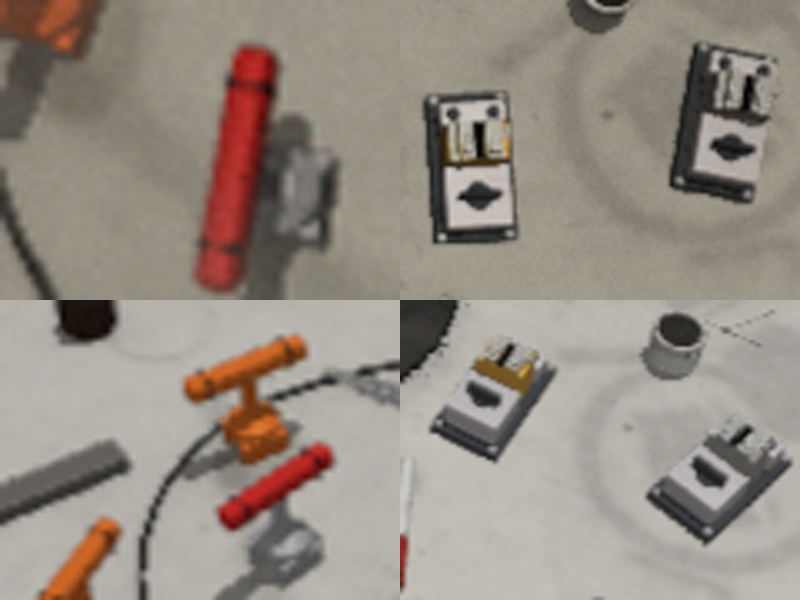

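```bash
python3 - <<'E'
from h import *
I={n:cv2.imread(f'pics/{n}0.png') for n in('top','scene')}; C={n:cal(n) for n in I}
def tri(a,b):
    o1,d1=ray(C['top'],*a);o2,d2=ray(C['scene'],*b)
    k=np.linalg.lstsq(np.c_[d1,-d2],o2-o1,rcond=None)[0]; p,q=o1+k[0]*d1,o2+k[1]*d2
    return (p+q)/2,np.linalg.norm(p-q)
def blob(n,f,box):
    u,v,w,h=box; im=I[n][v:v+h,u:u+w].astype(int); m=f(im).astype(np.uint8)
    k,l,st,ce=cv2.connectedComponentsWithStats(m); i=1+np.argmax(st[1:,4])
    ys,xs=np.where(l==i); pts=np.c_[xs+u,ys+v].astype(np.float32)
    return pts
red=lambda i:(i[...,2]>110)&(i[...,1]<65)&(i[...,0]<75)
drk=lambda i:i.max(-1)<90
lit=lambda i:i.min(-1)>120
ends={}
for name,f,bt,bs in(('key',red,(150,165,35,50),(190,155,40,50)),('tab',drk,(335,190,18,17),(389-300+300-0,0,1,1))):
    if name=='tab': bs=(312,322-90,22,18); bs=(312,326-94,30,16)
    P={'top':blob('top',f,bt)}
    try: P['scene']=blob('scene',f,bs)
    except Exception as e: print(e)
    for n in P:
        r_=cv2.minAreaRect(P[n]); print(name,n,len(P[n]),P[n].mean(0),r_)
    if len(P)==2: print(tri(P['top'].mean(0),P['scene'].mean(0)))
    z=66 if name=='key' else 41
    W=np.array([onz(C['top'],*p,z)[:2] for p in P['top']]); print('top onz',W.mean(0)); 
    w,v=np.linalg.eigh(np.cov(W.T)); print('axis deg',np.degrees(np.arctan2(v[1,1],v[0,1])))
    W=np.array([onz(C['scene'],*p,z)[:2] for p in P['scene']]); print('scene onz',W.mean(0))
# block top & fixture base rect (dark+all) in top view
p=blob('top',lambda i:i.min(-1)>150,(333,185,22,30)); print(len(p),cv2.minAreaRect(p)); 
W=np.array([onz(C['top'],*q,34)[:2] for q in p],np.float32); print('block',cv2.minAreaRect(W))
E
```

```text
key top 187 [164.70589 189.20856] ((164.6506805419922, 189.52597045898438), (5.606927394866943, 35.68045425415039), 9.7824068069458)
key scene 93 [209.43011 171.56989] ((209.73074340820312, 171.84616088867188), (4.437601566314697, 24.684158325195312), 56.30992889404297)
(array([477.94562289, 239.07090557,  64.68601957]), np.float64(4.433878111829187))
top onz [479.1881482  236.93677716]
axis deg 172.23302362158174
scene onz [475.91587315 239.88322958]
tab top 56 [343.44644 198.30357] ((343.5600280761719, 198.08001708984375), (6.800000190734863, 10.0), 53.13010025024414)
tab scene 44 [324.3409  243.43182] ((324.1000061035156, 243.80003356933594), (9.838699340820312, 4.919349670410156), 26.56505012512207)
(array([ 462.35297968, -198.14760554,   38.26415485]), np.float64(3.750021607784589))
top onz [ 463.22417288 -199.12720608]
axis deg 97.077902493187
scene onz [ 458.87797192 -197.8058622 ]
247 ((343.5, 198.5), (17.0, 19.0), 90.0)
block ((463.78619384765625, -200.3283233642578), (42.91146469116211, 47.44571304321289), 0.3677876591682434)
```

Emit:
{"api": "carry_out", "payload": {
  "targets": [
    {"dp":[-48,-30,0],"yaw":-2},
    {"dp":[-96,-60,0],"yaw":-4},
    {"dp":[-145,-91,0],"yaw":-7},
    {"dp":[-193,-121,0],"yaw":-9},
    {"dp":[-241,-152,0],"yaw":-12},
    {"dp":[-290,-182,15],"yaw":-14},
    {"dp":[-338,-212,30],"yaw":-16.3},
    {"dp":[-338,-212,50],"yaw":-16.3},
    {"dp":[-338,-212,50],"yaw":-16.3},
    {"dp":[-338,-212,50],"yaw":-16.3}
  ]
}}

```text
clock: 1.4
eef_pos: [477.4, 239.0, 151.9]
tcp_rot: [3.141, 0.0, 3.005]
contact_force: [0.0, 0.3, 0.3]
opening: 1.002
grasp_force: 0.0
```

```bash
cat > w.py <<'E'
from h import *
s=r.sense(); C=cal('wrist'); im=r.grab_frame('wrist'); print(s['eef_pos'],np.degrees(s['tcp_rot']),s['qpos'].round(2),s['clock'] if 'clock' in s else '')
import sys; cv2.imwrite(f'pics/{sys.argv[1]}.png',im[...,::-1])
i=im.astype(int); m=((i[...,0]>110)&(i[...,1]<65)&(i[...,2]<75)).astype(np.uint8)
k,l,st,ce=cv2.connectedComponentsWithStats(m)
for j in range(1,k):
    if st[j,4]>150:
        ys,xs=np.where(l==j); p=np.array([onz(C,x,y,66,True)[:2] for x,y in zip(xs,ys)]); w,v=np.linalg.eigh(np.cov(p.T))
        print(ce[j],st[j,4],'mean',p.mean(0),'rect',cv2.minAreaRect(p.astype(np.float32)),'ax',np.degrees(np.arctan2(v[1,1],v[0,1])))
E
python3 w.py w1
```

```text
[477.44542178 238.98089102 151.89656087] [1.79986498e+02 1.06214261e-02 1.72170741e+02] [ 0.46  0.27  1.88  0.    1.   -0.97] 1.4
[319.65807175  38.35874439] 892 mean [349.27796043 290.39440784] rect ((348.25689697265625, 288.9578857421875), (58.48773956298828, 13.946702003479004), 14.630206108093262) ax -166.08670351797335
[32.81896552 48.68965517] 348 mean [291.24818391  26.79072301] rect ((290.80853271484375, 26.952816009521484), (8.033747673034668, 67.70053100585938), 70.82035827636719) ax 160.62300257449024
[301.34190231  49.9151671 ] 389 mean [357.47080834 274.70167402] rect ((358.82891845703125, 274.1982116699219), (27.49747657775879, 14.543683052062988), 11.798355102539062) ax -162.73240719604604
[337.06547619  80.08333333] 168 mean [384.71041868 299.45772698] rect ((384.5748596191406, 299.12451171875), (10.87392807006836, 12.372048377990723), 13.079865455627441) ax 104.6800583029275
[278.9338488  216.51116838] 1164 mean [490.49420087 238.84895346] rect ((488.4228820800781, 238.88165283203125), (14.024142265319824, 70.78961944580078), 82.6275634765625) ax 172.6320101252829
```

View pics/w1.png

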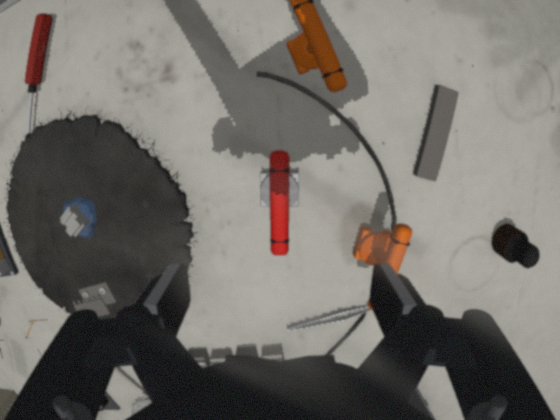

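```bash
python3 - <<'E'
from h import *
C=cal('wrist'); i=cv2.imread('pics/w1.png').astype(int)[120:280,240:320]
m=((i[...,2]>1.9*i[...,1])&(i[...,2]>45)).astype(np.uint8); k,l,st,ce=cv2.connectedComponentsWithStats(m); j=1+np.argmax(st[1:,4]); print(st[j])
ys,xs=np.where(l==j)
for z in(66,70):
    p=np.array([onz(C,x+240,y+120,z,True)[:2] for x,y in zip(xs,ys)],np.float32); print(z,p.mean(0),cv2.minAreaRect(p))
E
```

```text
[  30   31   19  104 1733]
66 [478.5217  240.83043] ((480.3030090332031, 240.60488891601562), (14.872498512268066, 89.75142669677734), 82.17495727539062)
70 [477.36627 240.98782] ((479.1202087402344, 240.76580810546875), (14.64240837097168, 88.36295318603516), 82.17486572265625)
```

Emit:
{"api": "carry_out", "payload": {
  "targets": [
    {"dp":[-2,2,25],"yaw":0},
    {"dp":[-2,2,55],"yaw":0},
    {"dp":[-2,2,80],"yaw":0},
    {"dp":[-2,2,97],"yaw":0},
    {"dp":[-2,2,97],"yaw":0},
    {"dp":[-2,2,97],"yaw":0}
  ]
}}

```text
clock: 2.2
eef_pos: [480.3, 240.7, 55.3]
tcp_rot: [3.141, 0.001, 3.005]
contact_force: [0.2, 0.4, -0.0]
opening: 0.997
grasp_force: 0.0
```

Emit:
{"api": "carry_out", "payload": {
  "targets": [
    {"dp":[0,0,0],"yaw":0},
    {"dp":[0,0,0],"yaw":0},
    {"dp":[0,0,0],"yaw":0},
    {"dp":[0,0,0],"yaw":0},
    {"dp":[0,0,0],"yaw":0},
    {"dp":[0,0,0],"yaw":0},
    {"dp":[0,0,0],"yaw":0},
    {"dp":[0,0,0],"yaw":0}
  ],
  "fingers": -1,
  "grip_force": 60
}}

```text
clock: 3.2
eef_pos: [479.7, 240.1, 54.3]
tcp_rot: [-3.142, -0.0, 3.004]
contact_force: [0.4, 0.4, 0.4]
opening: -0.002
grasp_force: 0.0
```

```bash
python3 - <<'E'
from h import *
s=r.sense(); print(s['opening'],s['grasp_force'])
a=r.grab_frame('wrist')[...,::-1]; b=r.grab_frame('scene')[...,::-1]
cv2.imwrite('pics/w2.png',np.hstack([cv2.resize(a,(400,300)),cv2.resize(b[130:220,150:270],(400,300),interpolation=cv2.INTER_CUBIC)]))
E
```

```text
-0.0017532224086283731 0.0
```

View pics/w2.png

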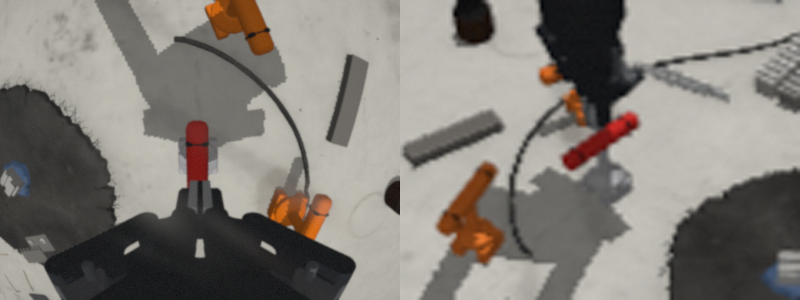

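```bash
python3 - <<'E'
from h import *
s=r.sense(); c,R,t=cal('wrist'); e=s['eef_pos']
def pr(p):
    q=R@np.array(p)+t; th=np.arctan2(np.hypot(q[0],q[1]),q[2]); a=np.arctan2(q[1],q[0]); return (c['cx']+c['fx']*th*np.cos(a),c['cy']+c['fy']*th*np.sin(a))
for dz in(-8,0,11,25): print(dz,pr(e+[0,0,dz]))
for x in(-45,0,45): print('bar',x,pr([479.5+x*.99,240.6-x*.136,66]),pr([479.5+x*.99,240.6-x*.136,74]))
a=r.grab_frame('wrist')[...,::-1]; b=r.grab_frame('scene')[...,::-1]; d=r.grab_frame('top')[...,::-1]
f=lambda im,u,v,w,h: cv2.resize(im[v:v+h,u:u+w],(390,300),interpolation=cv2.INTER_CUBIC)
cv2.imwrite('pics/w3.png',np.vstack([np.hstack([f(a,200,150,156,120),f(b,190,155,52,40)]),np.hstack([f(d,130,165,65,50),f(cv2.imread('pics/scene0.png'),190,155,52,40)])]))
E
```

```text
-8 (np.float64(276.1293469039883), np.float64(238.12069437592487))
0 (np.float64(276.0115957555028), np.float64(243.40208228323397))
11 (np.float64(275.83475977286565), np.float64(251.37542304253338))
25 (np.float64(275.5808120597716), np.float64(262.9155668528569))
bar -45 (np.float64(276.36954135976634), np.float64(169.3732578920628)) (np.float64(276.2320722505542), np.float64(172.36562285890423))
bar 0 (np.float64(276.6271982573559), np.float64(251.44794554064265)) (np.float64(276.5203009774155), np.float64(257.8631607528834))
bar 45 (np.float64(276.9351732690243), np.float64(318.2322858773333)) (np.float64(276.8596908549361), np.float64(326.2233478827151))
```

View pics/w3.png

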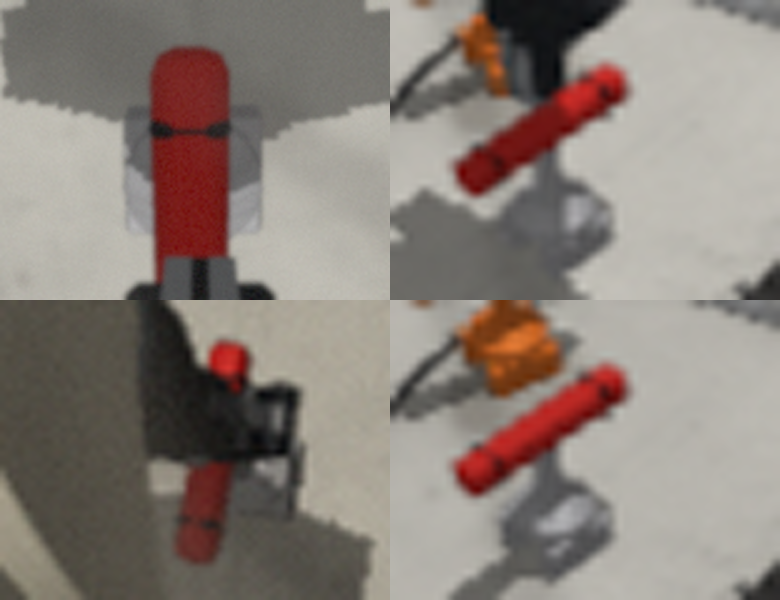

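```bash
python3 - <<'E'
from h import *
s=r.sense(); C=cal('wrist'); c,R,t=C; o=-R.T@t; e=s['eef_pos']; y=s['tcp_rot'][2]
X=np.array([np.cos(y),np.sin(y),0]);Y=np.array([np.sin(y),-np.cos(y),0])
print('cam in tool',(o-e)@X,(o-e)@Y,(e-o)[2],'axis in tool',R[2]@X,R[2]@Y,-R[2][2])
# w1: open tips (same camera mount): rays in tool frame
for uv in((178,265),(375,265),(160,310),(395,310)):
    _,d=ray(C,*uv,True); dt=np.array([d@X,d@Y,-d[2]]); k=42.5/abs(dt[1]); print(uv,'open, point in tool:',np.array([(o-e)@X,(o-e)@Y,-(o-e)[2]])+k*dt)
for uv in((266,253),(294,253)):
    _,d=ray(C,*uv,True); dt=np.array([d@X,d@Y,-d[2]]); b=np.array([(o-e)@X,(o-e)@Y,-(o-e)[2]]); k=(11-b[0])/dt[0]; print('shut edge x=11:',b+k*dt)
E
```

```text
cam in tool 74.52817000450453 1.7483468242984121 -172.48421190423542 axis in tool -0.29593743031997366 0.0015471226589590646 0.9552060739689049
(178, 265) open, point in tool: [ 13.10897429 -40.75165318 -54.46984573]
(375, 265) open, point in tool: [  9.67268717  44.24834682 -47.67384318]
(160, 310) open, point in tool: [  8.28473854 -40.75165318 -81.02784012]
(395, 310) open, point in tool: [  6.38880453  44.24834682 -78.25410502]
shut edge x=11: [ 11.          -4.26998638 -36.57020063]
shut edge x=11: [ 11.           8.61542763 -36.57553506]
```

The pictures show the shut fingertips about 17 mm above the bar, although the stated tool length puts them at z = 47. Both the shut and the open finger views place the tips about 45 mm farther back than stated. I'll open the fingers, go down by that amount and watch the force.

Emit:
{"api": "carry_out", "payload": {
  "targets": [
    {"dp":[0,0,0],"yaw":0},
    {"dp":[0,0,0],"yaw":0},
    {"dp":[0,0,0],"yaw":0},
    {"dp":[0,0,0],"yaw":0},
    {"dp":[0,0,10],"yaw":0},
    {"dp":[0,0,20],"yaw":0},
    {"dp":[0,0,30],"yaw":0},
    {"dp":[0,0,30],"yaw":0}
  ],
  "fingers": 1
}}

```text
clock: 4.45
eef_pos: [478.9, 239.7, 23.2]
tcp_rot: [-3.14, -0.002, 3.004]
contact_force: [-0.3, -0.1, 0.6]
opening: 1.002
grasp_force: 0.0
```

Emit:
{"api": "carry_out", "payload": {
  "targets": [
    {"dp":[0,0,5],"yaw":0},
    {"dp":[0,0,10],"yaw":0},
    {"dp":[0,0,14],"yaw":0},
    {"dp":[0,0,14],"yaw":0}
  ]
}}

```text
clock: 4.95
eef_pos: [479.5, 240.0, 10.1]
tcp_rot: [-3.141, -0.0, 3.004]
contact_force: [-0.6, -0.0, 0.2]
opening: 1.003
grasp_force: 0.0
```

Emit:
{"api": "carry_out", "payload": {
  "targets": [
    {"dp":[0,0,0],"yaw":0},
    {"dp":[0,0,0],"yaw":0},
    {"dp":[0,0,0],"yaw":0},
    {"dp":[0,0,0],"yaw":0},
    {"dp":[0,0,0],"yaw":0},
    {"dp":[0,0,0],"yaw":0},
    {"dp":[0,0,0],"yaw":0}
  ],
  "fingers": -1,
  "grip_force": 60
}}

```text
clock: 5.82
eef_pos: [479.7, 240.1, 10.4]
tcp_rot: [-3.142, 0.0, 3.004]
contact_force: [0.2, -0.2, 0.6]
opening: 0.178
grasp_force: 59.5
```

```bash
python3 - <<'E'
from h import *
s=r.sense(); print(s['opening'],s['grasp_force'],s['eef_pos'])
a=r.grab_frame('wrist')[...,::-1]; b=r.grab_frame('scene')[...,::-1]
f=lambda im,u,v,w,h: cv2.resize(im[v:v+h,u:u+w],(390,300),interpolation=cv2.INTER_CUBIC)
cv2.imwrite('pics/w4.png',np.hstack([f(a,180,130,234,180),f(b,190,155,52,40)]))
E
```

```text
0.17753431313233303 59.543944001197815 [479.72748635 240.10905689  10.40879514]
```

View pics/w4.png

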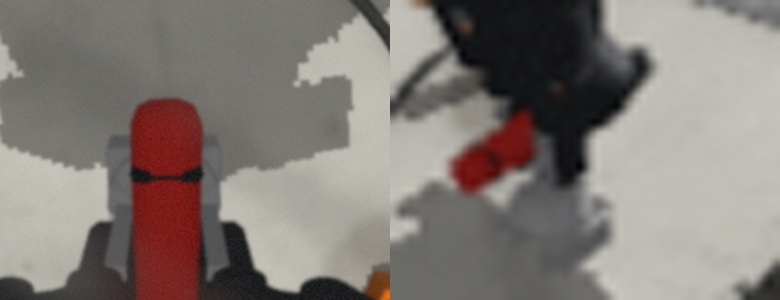

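Emit:
{"api": "carry_out", "payload": {
  "targets": [
    {"dp":[0,0,-25],"yaw":0},
    {"dp":[0,0,-60],"yaw":0},
    {"dp":[0,0,-95],"yaw":0},
    {"dp":[-3,-25,-115],"yaw":4},
    {"dp":[-8,-65,-120],"yaw":10},
    {"dp":[-14,-115,-120],"yaw":18},
    {"dp":[-20,-165,-120],"yaw":26},
    {"dp":[-26,-215,-120],"yaw":34},
    {"dp":[-32,-265,-120],"yaw":42},
    {"dp":[-38,-315,-120],"yaw":50},
    {"dp":[-44,-365,-120],"yaw":58},
    {"dp":[-50,-410,-120],"yaw":66}
  ]
}}

```text
clock: 7.42
eef_pos: [472.7, -174.5, 130.2]
tcp_rot: [-3.141, -0.0, 1.847]
contact_force: [0.6, 0.1, -1.0]
opening: 0.178
grasp_force: 59.3
```

Emit:
{"api": "carry_out", "payload": {
  "targets": [
    {"dp":[-35,-10,0],"yaw":3},
    {"dp":[-75,-22,0],"yaw":6},
    {"dp":[-99,-29,0],"yaw":9},
    {"dp":[-99,-29,0],"yaw":9},
    {"dp":[-99,-29,0],"yaw":9},
    {"dp":[-99,-29,0],"yaw":9}
  ]
}}

```text
clock: 8.18
eef_pos: [472.6, -275.0, 130.2]
tcp_rot: [-3.141, -0.001, 1.697]
contact_force: [0.3, 1.3, -1.6]
opening: 0.182
grasp_force: 59.3
```

```bash
python3 w.py w5; python3 - <<'E'
from h import *
im=cv2.imread('pics/w5.png'); cv2.imwrite('pics/w5.png',im)
E
```

```text
[ 472.63986593 -274.9560909   130.23988667] [-1.79978405e+02 -3.08289975e-02  9.72097698e+01] [-0.53  0.31  1.87  0.    0.96 -0.66] 8.175
[111.52226721 118.03846154] 494 mean [ 332.95978851 -213.57777242] rect ((332.6507873535156, -213.963134765625), (35.407535552978516, 11.23906421661377), 28.802581787109375) ax -151.01606909465647
[286.38624339 352.12169312] 189 mean [ 498.189747   -412.22864284] rect ((498.4088439941406, -411.94500732421875), (30.66916275024414, 12.564019203186035), 44.037933349609375) ax 47.144204890164396
```

View pics/w5.png

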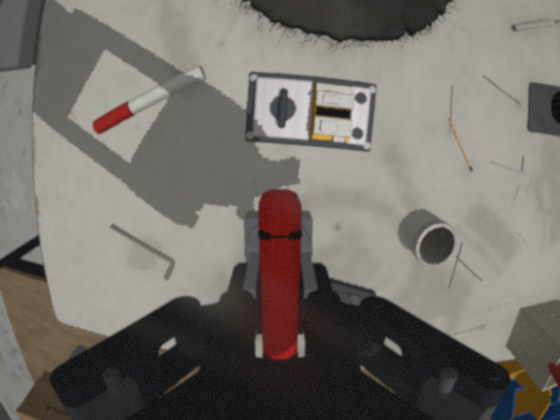

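```bash
python3 - <<'E'
from h import *
C=cal('wrist'); im=cv2.imread('pics/w5.png'); u0,v0=255,80; g=im[v0:141,u0:310].max(-1)
for th in(50,90):
    m=(g<th).astype(np.uint8); k,l,st,ce=cv2.connectedComponentsWithStats(m)
    for j in range(1,k):
        x,y,w,h,a=st[j]
        if a>40 and abs(ce[j][0]+u0-282)<8:
            ys,xs=np.where(l==j); z=44 if th==50 else 38
            p=np.array([onz(C,q+u0,s+v0,z,True)[:2] for q,s in zip(xs,ys)],np.float32); ww,v=np.linalg.eigh(np.cov(p.T))
            print(th,st[j],ce[j]+[u0,v0],p.mean(0),cv2.minAreaRect(p),np.degrees(np.arctan2(v[1,1],v[0,1])))
# block top
G=im[70:155,240:385].min(-1); m=(G>150).astype(np.uint8); k,l,st,ce=cv2.connectedComponentsWithStats(m)
for j in range(1,k):
    if st[j,4]>600: print(st[j],ce[j]+[240,70]); ys,xs=np.where(l==j); p=np.array([onz(C,q+240,s+70,34,True)[:2] for q,s in zip(xs,ys)],np.float32); print(cv2.minAreaRect(p))
for uv in((252,74),(376,81),(371,151),(247,142)): print(onz(C,*uv,8,True))
E
```

```text
90 [ 16   9  24  38 511] [282.13111546 107.77103718] [ 466.29465 -195.33769] ((466.4626159667969, -195.2794952392578), (26.992156982421875, 17.655319213867188), 64.02283477783203) 93.8327385447425
[  16    0  129   85 4356] [341.55578512 113.63705234]
((498.36187744140625, -193.56103515625), (108.74469757080078, 72.32246398925781), 8.956170082092285)
[  15    8   57   62 2308] [282.95797227 106.83535529]
((466.4254150390625, -195.53749084472656), (44.2211799621582, 48.321434020996094), 3.3302500247955322)
[ 436.00526963 -167.54314229    8.        ]
[ 548.11348773 -156.5718355     8.        ]
[ 553.61529223 -222.14725622    8.        ]
[ 438.82617674 -229.65373586    8.        ]
```

Emit:
{"api": "carry_out", "payload": {
  "targets": [
    {"dp":[25,1,0],"yaw":1},
    {"dp":[55,2,10],"yaw":2},
    {"dp":[79.5,3.5,30],"yaw":3.5},
    {"dp":[79.5,3.5,60],"yaw":3.5},
    {"dp":[79.5,3.5,60],"yaw":3.5},
    {"dp":[79.5,3.5,60],"yaw":3.5},
    {"dp":[79.5,3.5,60],"yaw":3.5}
  ]
}}

```text
clock: 9.1
eef_pos: [467.3, -197.2, 71.5]
tcp_rot: [3.14, 0.001, 1.634]
contact_force: [0.4, -1.1, -1.8]
opening: 0.178
grasp_force: 59.2
```

```bash
python3 - <<'E'
from h import *
s=r.sense(); print(s['eef_pos'],np.degrees(s['tcp_rot']),s['contact_force'])
a=r.grab_frame('wrist')[...,::-1]; b=r.grab_frame('scene')[...,::-1]
f=lambda im,u,v,w,h: cv2.resize(im[v:v+h,u:u+w],(390,300),interpolation=cv2.INTER_CUBIC)
cv2.imwrite('pics/w6.png',np.hstack([f(a,180,120,234,180),f(b,285,205,78,60)]))
E
```

```text
[ 467.26167839 -197.17638337   71.53949618] [1.79900465e+02 5.13143088e-02 9.36306400e+01] [ 0.4328662  -1.07471061 -1.79427358]
```

View pics/w6.png

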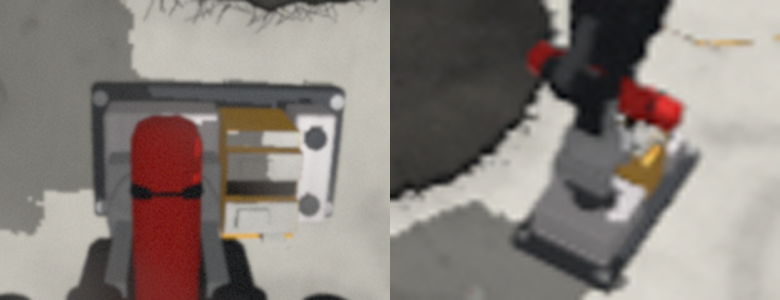

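Emit:
{"api": "carry_out", "payload": {
  "targets": [
    {"dp":[1.5,-1.5,3],"yaw":0},
    {"dp":[1.5,-1.5,8],"yaw":0},
    {"dp":[1.5,-1.5,12],"yaw":0},
    {"dp":[1.5,-1.5,16],"yaw":0},
    {"dp":[1.5,-1.5,20],"yaw":0},
    {"dp":[1.5,-1.5,20],"yaw":0}
  ]
}}

```text
clock: 9.95
eef_pos: [464.5, -195.2, 50.0]
tcp_rot: [-3.141, -0.0, 1.634]
contact_force: [0.0, 0.0, -1.7]
opening: 0.175
grasp_force: 59.3
```

Emit:
{"api": "carry_out", "payload": {
  "targets": [
    {"dp":[0,0,2],"yaw":0},
    {"dp":[0,0,4],"yaw":0},
    {"dp":[0,0,6],"yaw":0},
    {"dp":[0,0,7],"yaw":0},
    {"dp":[0,0,7],"yaw":0},
    {"dp":[0,0,7],"yaw":0}
  ]
}}

```text
clock: 10.7
eef_pos: [464.9, -195.5, 44.4]
tcp_rot: [3.141, 0.0, 1.634]
contact_force: [-4.7, 0.5, 12.3]
opening: 0.178
grasp_force: 61.3
```

Emit:
{"api": "carry_out", "payload": {
  "targets": [
    {"dp":[0,0,0],"yaw":0},
    {"dp":[0,0,0],"yaw":0},
    {"dp":[0,0,0],"yaw":4},
    {"dp":[0,0,0],"yaw":8},
    {"dp":[0,0,0],"yaw":12},
    {"dp":[0,0,0],"yaw":16},
    {"dp":[0,0,0],"yaw":20},
    {"dp":[0,0,0],"yaw":24},
    {"dp":[0,0,0],"yaw":28},
    {"dp":[0,0,0],"yaw":32},
    {"dp":[0,0,0],"yaw":32}
  ]
}}

```text
clock: 12.08
eef_pos: [464.9, -194.4, 44.4]
tcp_rot: [-3.141, -0.001, 1.075]
contact_force: [-3.4, 8.1, 14.2]
opening: 0.177
grasp_force: 62.2
```

```bash
python3 -c "
from h import *
s=r.sense(); print({k:np.round(s[k],2) for k in('eef_pos','tcp_rot','contact_force','wrist_torque','qpos','grasp_force')})"
```

```text
{'eef_pos': array([ 464.94, -194.44,   44.37]), 'tcp_rot': array([-3.14, -0.  ,  1.08]), 'contact_force': array([-3.37,  8.06, 14.17]), 'wrist_torque': array([1.45, 0.37, 0.56]), 'qpos': array([-0.4 ,  0.38,  2.01,  0.  ,  0.74,  0.09]), 'grasp_force': np.float64(62.19)}
```

Emit:
{"api": "carry_out", "payload": {
  "targets": [
    {"dp":[0,0,0],"yaw":4},
    {"dp":[0,0,0],"yaw":8},
    {"dp":[0,0,0],"yaw":12},
    {"dp":[0,0,0],"yaw":16},
    {"dp":[0,0,0],"yaw":20},
    {"dp":[0,0,0],"yaw":24},
    {"dp":[0,0,0],"yaw":28},
    {"dp":[0,0,0],"yaw":30},
    {"dp":[0,0,0],"yaw":30},
    {"dp":[0,0,0],"yaw":30}
  ]
}}

```text
clock: 13.32
eef_pos: [465.0, -194.2, 44.4]
tcp_rot: [-3.14, -0.001, 0.552]
contact_force: [-2.3, 9.7, 16.0]
opening: 0.179
grasp_force: 62.1
```

```bash
python3 - <<'E'
from h import *
s=r.sense(); print({k:np.round(s[k],2) for k in('eef_pos','tcp_rot','contact_force','wrist_torque','qpos','grasp_force')})
C=cal('wrist'); im=r.grab_frame('wrist')[...,::-1]; cv2.imwrite('pics/w7.png',im)
i=im[100:330,200:360].astype(int); m=((i[...,2]>1.9*i[...,1])&(i[...,2]>45)).astype(np.uint8); k,l,st,ce=cv2.connectedComponentsWithStats(m); j=1+np.argmax(st[1:,4])
ys,xs=np.where(l==j); p=np.array([onz(C,x+200,y+100,100,True)[:2] for x,y in zip(xs,ys)],np.float32); w,v=np.linalg.eigh(np.cov(p.T)); print(p.mean(0),np.degrees(np.arctan2(v[1,1],v[0,1])), np.degrees(s['tcp_rot'][2]))
E
```

```text
{'eef_pos': array([ 465.02, -194.21,   44.42]), 'tcp_rot': array([-3.14, -0.  ,  0.55]), 'contact_force': array([-2.35,  9.67, 16.03]), 'wrist_torque': array([1.7 , 0.45, 0.17]), 'qpos': array([-0.4 ,  0.38,  2.01,  0.  ,  0.74,  0.62]), 'grasp_force': np.float64(62.13)}
[ 480.35428 -183.64436] -147.7536740502872 31.612645577246585
```

Emit:
{"api": "carry_out", "payload": {
  "targets": [
    {"dp":[0,0,0],"yaw":0},
    {"dp":[0,0,0],"yaw":0},
    {"dp":[0,0,0],"yaw":0},
    {"dp":[0,0,0],"yaw":0},
    {"dp":[0,0,0],"yaw":0},
    {"dp":[0,0,0],"yaw":0},
    {"dp":[0,0,-10],"yaw":0},
    {"dp":[0,0,-30],"yaw":0},
    {"dp":[0,0,-60],"yaw":0},
    {"dp":[0,0,-100],"yaw":0},
    {"dp":[0,0,-130],"yaw":0},
    {"dp":[0,0,-130],"yaw":0}
  ],
  "fingers": 1
}}

```text
clock: 14.88
eef_pos: [466.4, -196.0, 176.3]
tcp_rot: [3.137, -0.003, 0.552]
contact_force: [0.8, 0.4, -0.1]
opening: 0.997
grasp_force: 0.0
```

```bash
python3 - <<'E'
from h import *
s=r.sense(); print(s['clock'],s['eef_pos'],s['contact_force'],s['opening'])
C=cal('wrist'); a=r.grab_frame('wrist')[...,::-1]; b=r.grab_frame('scene')[...,::-1]
i=a.astype(int); m=((i[...,2]>1.9*i[...,1])&(i[...,2]>45)).astype(np.uint8); k,l,st,ce=cv2.connectedComponentsWithStats(m)
for j in range(1,k):
    if st[j,4]>500:
        ys,xs=np.where(l==j); p=np.array([onz(C,x,y,100,True)[:2] for x,y in zip(xs,ys)],np.float32); print(p.mean(0),cv2.minAreaRect(p))
f=lambda im,u,v,w,h: cv2.resize(im[v:v+h,u:u+w],(390,300),interpolation=cv2.INTER_CUBIC)
cv2.imwrite('pics/w8.png',np.hstack([f(a,150,80,260,200),f(b,285,195,78,60)]))
E
```

```text
14.875 [ 466.44600753 -196.00169456  176.31238406] [ 0.82989656  0.37596946 -0.09032533] 0.9971874808211556
[ 468.06958 -188.73453] ((466.0994567871094, -189.82473754882812), (89.8215560913086, 15.234685897827148), 32.44063186645508)
[338.39114 -50.5416 ] ((336.4472351074219, -49.861541748046875), (14.646445274353027, 64.94605255126953), 70.45660400390625)
```

View pics/w8.png

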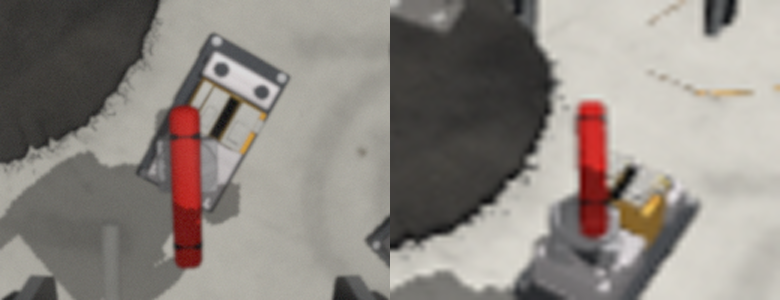

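Emit:
{"api": "carry_out", "payload": {
  "targets": [
    {"dp":[0,0,-20],"yaw":0},
    {"dp":[0,0,-20],"yaw":0},
    {"dp":[0,0,-20],"yaw":0},
    {"dp":[0,0,-20],"yaw":0},
    {"dp":[0,0,-20],"yaw":0}
  ]
}}

```text
clock: 15.6
eef_pos: [464.5, -195.2, 192.8]
tcp_rot: [-3.141, 0.001, 0.552]
contact_force: [0.3, -0.4, -0.7]
opening: 1.003
grasp_force: 0.0
```

```bash
python3 - <<'E'
from h import *
s=r.sense(); print(s['eef_pos'],s['tcp_rot'])
def red(a,box):
    u,v,w,h=box; i=a[v:v+h,u:u+w].astype(int); m=((i[...,0]>1.9*i[...,1])&(i[...,0]>45)).astype(np.uint8); k,l,st,ce=cv2.connectedComponentsWithStats(m); j=1+np.argmax(st[1:,4]); ys,xs=np.where(l==j); return np.c_[xs+u,ys+v].astype(np.float32)
C=cal('wrist'); w=red(r.grab_frame('wrist'),(200,80,180,200))
p=np.array([onz(C,*q,100,True)[:2] for q in w],np.float32); print('wrist',p.mean(0),cv2.minAreaRect(p))
S=cal('scene'); q=red(r.grab_frame('scene'),(315,205,40,45)); p=np.array([onz(S,*x,100)[:2] for x in q],np.float32); print('scene',len(q),p.mean(0),cv2.minAreaRect(p))
o1,d1=ray(C,*cv2.minAreaRect(w)[0],True);o2,d2=ray(S,*cv2.minAreaRect(q)[0]); k=np.linalg.lstsq(np.c_[d1,-d2],o2-o1,rcond=None)[0]; print(o1+k[0]*d1,o2+k[1]*d2)
E
```

```text
[ 464.48189527 -195.17353144  192.77669221] [-3.14080537e+00  5.59672363e-04  5.52089101e-01]
wrist [ 468.4282  -188.73785] ((466.28179931640625, -189.8995361328125), (89.37467193603516, 15.65810775756836), 33.03915023803711)
scene 130 [ 460.96942 -192.62169] ((462.919921875, -192.91448974609375), (89.88035583496094, 13.47503662109375), 31.283504486083984)
[ 466.25335934 -189.51513129   93.69879241] [ 467.05355403 -191.15549203   93.72526731]
```

```bash
python3 -c "
from rig import r
print(r.sign_off())"
```

```text
the job is handed in; nothing more can be done
None
```

I set the red T-key home on the yellow fixture's screw and turned it about 61° clockwise, for an estimated screw turn of 0.75 rad. I released it standing upright about 5 mm off the axis, left the grey fixture alone and handed the job in; no verdict came back.

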